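Shut the finds tray and snap its cap on

ROBOT

A 6-joint arm with a two-finger parallel gripper is mounted at the origin on the work surface; the furniture and walls round the work are solid. World frame = base frame: x ahead of the robot, y to its left, z up, the work surface at z = 0. Lengths are in m, angles in rad, forces in N, time in s.
With the tool pointing down it reaches from about 0.3 to 0.875 m from the base axis. Payload 6.4 kg.
Tool frame: the origin (TCP) lies midway between the tips of the shut fingers; the grasp point (between the pads) lies 19 mm behind it (ctrl.tcp_to_grasp is the distance from the TCP to the grasp point, in m); z points along the fingers, y is the direction in which the jaws open and shut (so a half turn about z gives the same grasp; the last joint's range is limited). The gripper opens to 85 mm and grips with 20 to 120 N. Pads are 22 mm wide; open, the fingers measure 114 mm over their backs; the gripper's body (76 mm by 85 mm) begins 54 mm behind the grasp point. The pads swing forward as they close: fully open they stand 13 mm farther back than shut.
Start: joints at [1.01, 0.181, 1.607, -0, 1.354, -0.206], TCP at [0.2, 0.539, 0.231] pointing down, gripper open.
Joint ranges: [-2.99, 2.99], [-0.89, 2.07], [0.3, 2.58], [-1.14, 4.28], [0, 2.63], [-3.12, 3.12]. Speed limits (rad/s): [2.57, 2.57, 3.01, 3.14, 3.14, 3.14].

INTERFACE

Orientations are given as a unit quaternion [w, x, y, z].
In Python, from bench import monitor, imaging, order, spotter, ctrl gives the robot as it stands.
- The arm moves only by the shell command python3 -m pendant 'ROWS'. ROWS is JSON, a list that holds one entry, the list of rows, each a list of 5 numbers: the shift along the world's x, y, z in mm, then the turn about the world's z in degrees, then the finger opening in mm, from 0 to 85.4. A call has 1 to 8 rows; each row shifts and turns the commanded pose from where the row before left it; what a row does not reach is not made up. A row lasts 1/8 s, in which the tool goes at most 62.5 mm and 10.7 degrees, less where a joint would pass 70% of its speed; a pose out of reach is approached as far as the arm can. A call with a gripper value outside its range is refused whole. The fingers move at their own pace and stop on an object; the grip force is fixed at half the most. Time passes only in rows, so rows that do not move let the fingers close. It gives the time, the measured TCP pose, the force and the opening at its end, in the units of the state.
- monitor.get_obs(): the state, without advancing time (a new reading comes with each control period).
- imaging.camera(name): name is "scene" or "top"; returns a dict with "img" (400x640x3 uint8, red, green, blue), "vfov" (degrees; the focal length in pixels is half the picture's height over the tangent of half this angle, whatever the lens; pixels are square), "cx", "cy" (the principal point, pixels), "origin" and "orientation" of the camera in the world. Camera axes: x right, y down, z forward; pixel columns grow to the right and rows downward; lengths in m; the calibration is good to about 2 mm. A picture is of the moment at which its call begins. There is no depth.
- order.hand_in(): hands the job in, once; it reports no verdict.
Trained networks look in the newest picture that a camera, given by its name, has taken for a name from the list of things; names that differ only in an ending like _2 or _b are one class to them, and where a whole thing is asked for, a point or a joint stands for the part that bears it (a point fixed in the world has none). Each returns a list of dicts, best first, with "confidence" (0 to 1); they miss things now and then, are a little off and sometimes report something else, mostly with a low value. They report only what shows in the picture. A call takes as long as a camera call. They do not tell look-alikes from the thing itself.
- spotter.recognise(camera, thing): "at" ([x, y, z] in m, in the coordinates of the camera as it stood for that picture, good to about 4 mm: the middle of the surface that is visible of it).
- spotter.tip_of(camera, thing): "at" ([x, y, z] in m, in the coordinates of the camera as it stood for that picture, good to about 4 mm: a listed point, or the origin of a listed thing).
The state is a dict: "time_s": time; "q": joint angles; "dq": joint speeds; "joint_efforts": joint torques, N m; "eef_pos": TCP position; "eef_rot": TCP orientation; "wrist_force": force on the tool from outside, world axes, zero at the start; "torque": the same for the moment, N m; "opening": opening from 0.0 (shut) to 1.0 (fully open).
Only numpy, scipy, OpenCV 4.12 (cv2) and the standard library are available. Lean on these libraries where they do the work, as an engineer would, in place of code of your own. Each camera call takes 0.05 s, during which the arm holds its last target. There are 200 camera calls.

TASK

First press the cover of the white finds tray down until it lies level and fully shut, with the stud standing up through its hole. Then take the loose black snap cap, press it mouth down onto the stud until it clicks, and keep pressing it down past the click until its flange sits flush on the cover. Finish while still holding the cap and pressing it firmly down; do not let go, and do not knock the pottery neck or the sample jar about.

Things in the scene. Friction and masses are not known exactly. Their poses are not given: they have to be found in the camera images.
- tray: White plastic finds tray, 150 x 120 mm, 36 mm high to the rim, fixed to the table. Origin: centre of its underside; x points from its front (thumb tab) to its hinge, y across, z up. Its place and yaw vary.
- cover (a joint): Hinge of the tray's aluminium cover (6 mm thick, 152 x 122 mm) along the far (+x) rim, in rad: 0 is level and fully shut (cover top 42 mm above the table), positive is ajar with the front raised; it starts ajar at 0.2 to 0.35. The hinge is stiff: the cover stays where it is left; about 3 N down on the thumb tab moves it.
- cover_tab (a point): Middle of the top face of the thumb tab (14 mm along tray x, 50 mm along y) at the cover's front edge; moves with the cover. Shut, it lies at x -80 mm, z 42 mm in the tray's frame: 55 mm in front of the stud.
- stud_seat (a point): On the axis of the steel stud fixed in the tray (x -25 mm, y 0 in the tray's frame), at the shut cover's top face, 42 mm above the table. The stud stands 19.5 mm above this point through a 29 mm hole in the cover; its core is 13 mm thick with a tapered tip, and four sprung barbs make it 24 mm thick at 9 mm above this point. z up.
- cap_center (a point): Centre, half-way up, of the loose black plastic snap cap standing mouth down on the table: 36 mm tall, 40 g; flange 46 mm across and 5 mm thick at the foot, above it a ribbed round grip 36 mm across. Mouth 19 mm wide with an inner lip; bore above it 27 mm wide, 24 mm deep in all. It stands in one of three places shared with the neck and the jar. z: mouth to top.
- cap_foot (a point): Centre of the cap's mouth, level with the flange's underside; meets stud_seat when the cap is home. Pushed down, the lip meets the barbs about 14 mm above the seat; resistance peaks at 6 to 13 N near 11 mm, then drops as the barbs snap over the lip (the click) and they draw the cap on by about 5 N until the flange lands on the cover, where it stops hard.
- neck_center (a point): Centre of a loose buff pottery neck, 48 x 48 mm, 33 mm high, half-way up. Leave it where it is.
- jar_center (a point): Centre of a loose sample jar with a screw cap, 45 mm across, 64 mm high, half-way up. Leave it where it is.
Not all that is in view belongs to the job. Of the things like the part that bears cap_center, leave any that is purple; of the rest the larger one is meant.

How it is judged:
By the outcome, as a careful person would: the job done as asked, in the order asked, and still so for the second after the job is handed in, while the arm keeps its last pose, push and grip.
It also fails if it takes over 48 s, if anything falls off the work surface, if the arm or the gripper's body presses on something with over 40 N, if the wrist force passes 120 N, or if a joint passes its speed limit or range.

## Working session

There is one attempt and no reset: what is moved stays moved. The work goes in short steps, Python scripts to look and compute and a shell command to move; the robot and the scene stay as the last step left them, time stands still between calls to the robot, and variables do not carry over. Pictures are saved under pics/ and viewed, about 8 in all and at most 12, crops included, and the job is handed in when it is done.

```bash
ls; mkdir -p pics; cat > h.py <<'E'
import numpy as np, cv2
from bench import monitor, imaging, order, spotter, ctrl
from scipy.spatial.transform import Rotation as R
def cam(n):
    c=imaging.camera(n); q=c["orientation"]; c["R"]=R.from_quat([q[1],q[2],q[3],q[0]]).as_matrix()
    c["o"]=np.array(c["origin"]); c["f"]=c["img"].shape[0]/2/np.tan(np.radians(c["vfov"])/2); return c
def save(c,p): cv2.imwrite(p,c["img"][:,:,::-1])
def W(c,a): return c["o"]+c["R"]@np.array(a)
def ray(c,u,v):
    d=c["R"]@np.array([(u-c["cx"])/c["f"],(v-c["cy"])/c["f"],1]); return d
def onz(c,u,v,z):
    d=ray(c,u,v); return c["o"]+d*(z-c["o"][2])/d[2]
def pix(c,p):
    k=c["R"].T@(np.array(p)-c["o"]); return c["cx"]+c["f"]*k[0]/k[2],c["cy"]+c["f"]*k[1]/k[2]
def tri(c1,p1,c2,p2):
    d1,d2=ray(c1,*p1),ray(c2,*p2); A=np.c_[d1,-d2]; s=np.linalg.lstsq(A,c2["o"]-c1["o"],rcond=None)[0]
    a,b=c1["o"]+s[0]*d1,c2["o"]+s[1]*d2; return (a+b)/2,np.linalg.norm(a-b)
E
python3 - <<'E'
from h import *
np.set_printoptions(precision=4,suppress=True)
for n in("scene","top"):
    c=cam(n); save(c,f"pics/{n}1.png"); print(n,c["o"],c["f"],c["cx"],c["cy"],c["R"].tolist())
    for t in("tray","cover_tab","stud_seat","cap_center","cap_foot","neck_center","jar_center"):
        for fn in("tip_of","recognise"):
            print(t,fn,[(W(c,d["at"]).round(4).tolist(),round(d["confidence"],2)) for d in getattr(spotter,fn)(n,t)])
print(monitor.get_obs())
E
```

```text
pics
scene [-0.1394  0.4766  0.452 ] 376.12765642713106 322.2789104595624 199.06789965640507 [[-0.5534230534415353, -0.3745833950817259, 0.7439154549063324], [-0.8328877616116088, 0.25379176420330596, -0.49182081796135646], [-0.00457170395494666, -0.8917830568875041, -0.4524401385502034]]
tray tip_of [([0.5912, -0.0841, 0.0013], 0.94), ([0.3575, 0.2826, 0.029], 0.64)]
tray recognise [([0.5617, -0.0753, 0.0289], 0.56)]
cover_tab tip_of [([0.5125, -0.0867, 0.0817], 0.56)]
cover_tab recognise [([0.5744, -0.0749, 0.0642], 0.76)]
stud_seat tip_of [([0.4266, 0.1794, 0.0178], 0.61), ([0.5648, -0.0813, 0.0445], 0.56)]
stud_seat recognise [([0.5623, -0.0701, 0.027], 0.82), ([0.3443, 0.287, 0.0423], 0.57)]
cap_center tip_of [([0.4235, 0.18, 0.0179], 0.85), ([0.4461, 0.2807, 0.0149], 0.75), ([0.3459, 0.1938, 0.0143], 0.5)]
cap_center recognise [([0.4342, 0.2866, 0.0257], 0.72), ([0.3382, 0.1977, 0.0195], 0.71), ([0.4097, 0.1894, 0.0206], 0.69)]
cap_foot tip_of [([0.3488, 0.1933, -0.0009], 0.69), ([0.4452, 0.2846, -0.0025], 0.65), ([0.4267, 0.1853, -0.0011], 0.64)]
cap_foot recognise [([0.4317, 
[... 1437 characters left out ...]
_of [([0.4918, 0.0865, 0.0176], 0.51), ([0.4269, 0.1814, 0.0006], 0.22)]
neck_center recognise [([0.4881, 0.0898, 0.0319], 0.61)]
jar_center tip_of [([0.3559, 0.2812, 0.0298], 0.86)]
jar_center recognise [([0.3579, 0.278, 0.0627], 0.96)]
{'time_s': 1.5, 'q': array([ 1.0097,  0.1808,  1.607 , -0.    ,  1.3538, -0.2063]), 'dq': array([-0.0001, -0.0008, -0.0002,  0.0017,  0.0015,  0.0005]), 'joint_efforts': array([  0.0004, -44.4837, -35.1675,  -0.0002,   0.0008,   0.    ]), 'eef_pos': array([0.1998, 0.5392, 0.2313]), 'eef_rot': array([ 0.    ,  0.1765,  0.9843, -0.    ]), 'wrist_force': array([ 0.5028, -0.2573, -0.6904]), 'torque': array([0.0513, 0.0605, 0.0262]), 'opening': 0.993449662677806}
```

```bash
python3 - <<'E'
import cv2
a=cv2.imread("pics/scene1.png");b=cv2.imread("pics/top1.png")
cv2.imwrite("pics/s_.png",a)
t=cv2.resize(b[40:320,180:460],None,fx=2,fy=2,interpolation=cv2.INTER_CUBIC)
cv2.imwrite("pics/t_.png",t)
E
```

```text
(no output)
```

View pics/scene1.png

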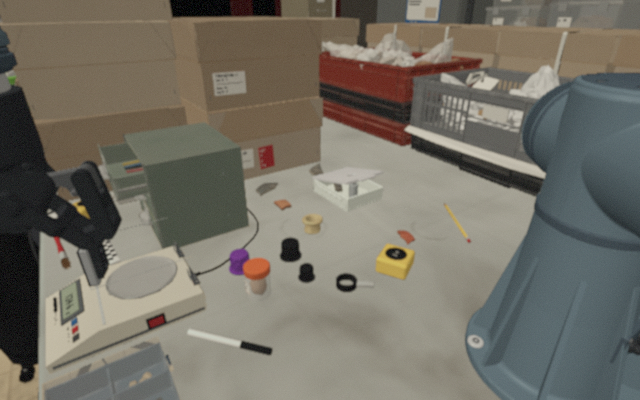

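View pics/t_.png

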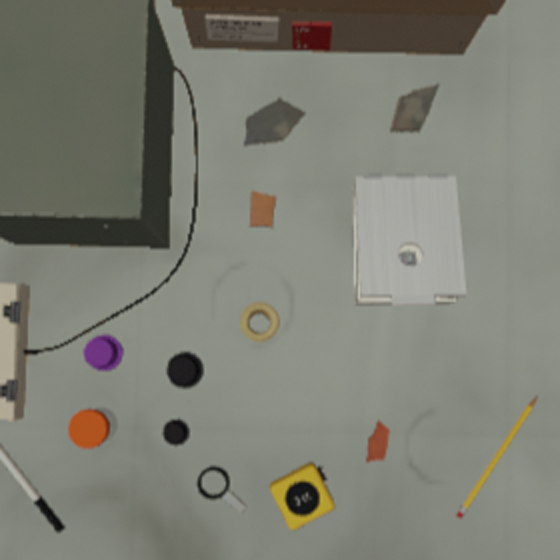

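The larger black cap is at about (272,225) in the top view, at (290,250) in the scene view. A smaller black one and a purple one are decoys. The tray with its ajar cover is at about (385,160) in the top view, hinge away from the robot.

```bash
python3 - <<'E'
from h import *
a=cv2.imread("pics/scene1.png");b=cv2.imread("pics/top1.png")
A=cv2.resize(a[155:220,305:390],None,fx=6,fy=6,interpolation=cv2.INTER_CUBIC)
B=cv2.resize(b[120:200,350:420],None,fx=6,fy=6,interpolation=cv2.INTER_CUBIC)
o=np.zeros((480,940,3),np.uint8);o[:A.shape[0],:A.shape[1]]=A;o[:480,515:935]=B
cv2.imwrite("pics/tray.png",cv2.resize(o,(800,409)))
C={n:cam(n) for n in("scene","top")}
ce={}
for n,(x0,x1,y0,y1) in {"scene":(276,304,234,264),"top":(258,285,212,238)}.items():
    g=C[n]["img"][y0:y1,x0:x1].astype(float).max(2); m=(g<75).astype(np.uint8)
    k,l,s,cc=cv2.connectedComponentsWithStats(m); i=1+s[1:,4].argmax(); print(n,s[i],cc[i]+[x0,y0]); ce[n]=cc[i]+[x0,y0]; 
p,e=tri(C["scene"],ce["scene"],C["top"],ce["top"]);print("cap tri",p,e)
print(onz(C["top"],*ce["top"],.03),onz(C["scene"],*ce["scene"],.018))
E
```

```text
scene [  5   4  20  24 376] [289.9787234  249.92021277]
top [  6   4  17  18 241] [272.01244813 224.593361  ]
cap tri [0.42604604 0.18109097 0.01453535] 0.0015853869851526876
[0.42587818 0.17845864 0.03      ] [0.42207653 0.18404663 0.018     ]
```

View pics/tray.png

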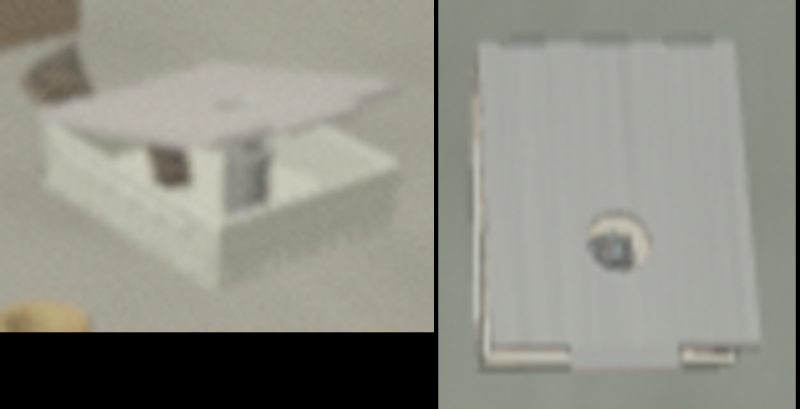

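```bash
python3 - <<'E'
from h import *
np.set_printoptions(precision=4,suppress=True)
c=cam("top"); s=cam("scene")
P=lambda X,Y:(350+(X/.8511-515)/6,120+Y/.8521/6)
S=lambda X,Y:(305+X/.8511/6,155+Y/.8521/6)
def O(q,z):return onz(c,*q,z)
bl,br=O(P(480,42),.042),O(P(735,42),.042); print("back",bl,br,np.linalg.norm(bl-br),"yaw",np.degrees(np.arctan2(bl[0]-br[0],bl[1]-br[1]))*-1)
print("stud tip z.0615",O(P(616,250),.0615))
print("stud tri ", )
for z in(.0,.036): print("front tray",z,O(P(479,368),z),O(P(736,366),z))
tb=P(624,357); print("tab",O(tb,.08),O(tb,.075))
for q in [(484,348),(760,345)]: print("cover front corner z.08",O(P(*q),.08))
# average of networks
acc={}
for n,k in(("top",c),("scene",s)):
  for t in("tray","cover_tab","stud_seat","cap_center"):
    for d in spotter.tip_of(n,t): print(n,t,W(k,d["at"]),round(d["confidence"],2))
# candidate model projection for check
E
python3 -m pendant '[[[22,-45,0,5,85],[22,-45,0,10,85],[22,-45,0,5,60],[22,-45,0,0,40],[22,-45,0,0,20],[22,-45,0,0,0],[22,-45,0,0,0],[22,-45,0,0,0]]]'
```

```text
back [ 0.6635 -0.024   0.042 ] [ 0.6667 -0.1453  0.042 ] 0.12131244150694509 yaw 1.5287891249086203
stud tip z.0615 [ 0.5632 -0.0864  0.0615]
stud tri 
front tray 0.0 [ 0.5121 -0.0308  0.    ] [ 0.5161 -0.1577  0.    ]
front tray 0.036 [ 0.5092 -0.0269  0.036 ] [ 0.5131 -0.1488  0.036 ]
tab [ 0.5122 -0.0873  0.08  ] [ 0.5126 -0.0882  0.075 ]
cover front corner z.08 [ 0.5147 -0.0242  0.08  ]
cover front corner z.08 [ 0.5191 -0.1486  0.08  ]
top tray [ 0.5908 -0.0858  0.0045] 0.92
top cover_tab [ 0.5108 -0.0913  0.0825] 0.66
top stud_seat [ 0.5655 -0.0854  0.0387] 0.84
top stud_seat [0.49   0.0863 0.0176] 0.7
top cap_center [0.4209 0.1833 0.0133] 0.59
top cap_center [0.3501 0.1907 0.0118] 0.59
top cap_center [0.4403 0.2843 0.0158] 0.54
top cap_center [ 0.5151 -0.0901  0.083 ] 0.28
scene cover_tab [ 0.5143 -0.0857  0.0829] 0.93
scene stud_seat [ 0.5627 -0.0838  0.0413] 0.72
scene cap_center [0.4232 0.1786 0.0192] 0.91
scene cap_center [0.4465 0.2802 0.0156] 0.79
scene cap_center [0.3437 0.1894 0.0126] 0.65
time_s: 3.1
eef_pos: [0.3764, 0.1777, 0.2316]
eef_rot: [0.001, 0.003, 1.0, 0.0]
wrist_force: [0.6, 0.8, 0.7]
opening: 0.001
```

```bash
python3 -m pendant '[[[22,-44,0,0,0],[22,-44,0,0,0],[22,-44,0,0,0],[22,-44,0,0,0],[22,-44,-20,0,0],[22,-45,-40,0,0],[0,0,-50,0,0],[0,0,-20,0,0]]]'; python3 -m pendant '[[[0,0,-10,0,0],[0,0,-10,0,0],[0,0,-10,0,0],[0,0,-10,0,0],[0,0,-5,0,0],[0,0,-5,0,0]]]'
```

```text
time_s: 4.1
eef_pos: [0.5053, -0.0847, 0.099]
eef_rot: [-0.002, 0.004, 1.0, 0.001]
wrist_force: [-0.4, -0.4, 0.6]
opening: 0.0
time_s: 4.85
eef_pos: [0.5073, -0.0847, 0.0522]
eef_rot: [0.0, 0.003, 1.0, -0.0]
wrist_force: [-1.8, -0.4, 1.9]
opening: -0.001
```

```bash
python3 -m pendant '[[[0,0,-4,0,0],[0,0,-3,0,0],[0,0,-2,0,0],[0,0,0,0,0]]]';python3 -m pendant '[[[0,0,-2,0,0],[0,0,0,0,0]]]'
```

```text
time_s: 5.35
eef_pos: [0.5073, -0.0846, 0.0431]
eef_rot: [0.0, 0.003, 1.0, 0.0]
wrist_force: [-0.1, 0.3, -0.4]
opening: -0.001
time_s: 5.6
eef_pos: [0.5075, -0.0847, 0.0419]
eef_rot: [0.0, 0.003, 1.0, -0.0]
wrist_force: [-2.6, 0.6, 7.9]
opening: 0.001
```

```bash
python3 -m pendant '[[[0,0,-1,0,0],[0,0,0,0,0]]]';python3 -m pendant '[[[0,0,-1,0,0],[0,0,0,0,0]]]'
```

```text
time_s: 5.85
eef_pos: [0.5076, -0.0848, 0.0418]
eef_rot: [0.0, 0.003, 1.0, -0.0]
wrist_force: [-5.8, 1.9, 15.1]
opening: 0.001
time_s: 6.1
eef_pos: [0.5076, -0.0848, 0.0416]
eef_rot: [0.0, 0.003, 1.0, -0.0]
wrist_force: [-9.6, 2.1, 24.1]
opening: -0.001
```

```bash
python3 -m pendant '[[[0,0,15,0,0],[0,0,30,0,0],[0,0,50,0,70],[-22,44,40,0,70],[-20,50,30,0,70],[0,50,0,0,70],[0,50,0,0,70],[0,30,0,0,70]]]'
python3 - <<'E'
from h import *
a=cam("scene");b=cam("top")
A=cv2.resize(a["img"][155:220,305:390,::-1],None,fx=6,fy=6,interpolation=cv2.INTER_CUBIC)
B=cv2.resize(b["img"][120:200,350:420,::-1],None,fx=6,fy=6,interpolation=cv2.INTER_CUBIC)
o=np.zeros((480,940,3),np.uint8);o[:A.shape[0],:A.shape[1]]=A;o[:480,515:935]=B
cv2.imwrite("pics/tray2.png",cv2.resize(o,(800,409)))
save(a,"pics/scene2.png");save(b,"pics/top2.png")
for n,k in(("top",b),("scene",a)):
  for t in("tray","cover_tab","stud_seat"):
    for d in spotter.tip_of(n,t): print(n,t,W(k,d["at"]).round(4),round(d["confidence"],2))
E
```

```text
time_s: 7.1
eef_pos: [0.4653, 0.1409, 0.2043]
eef_rot: [0.001, 0.002, 1.0, 0.0]
wrist_force: [0.2, -0.5, -0.2]
opening: 0.82
top tray [ 0.5868 -0.0827  0.0012] 0.67
top cover_tab [ 0.5068 -0.0918  0.0446] 0.74
top stud_seat [ 0.5652 -0.0878  0.0407] 0.76
scene tray [ 0.5904 -0.0893  0.0011] 0.67
scene cover_tab [ 0.5082 -0.0881  0.0441] 0.69
scene cover_tab [0.4842 0.0943 0.0175] 0.69
scene stud_seat [ 0.5624 -0.0825  0.0405] 0.73
```

View pics/tray2.png

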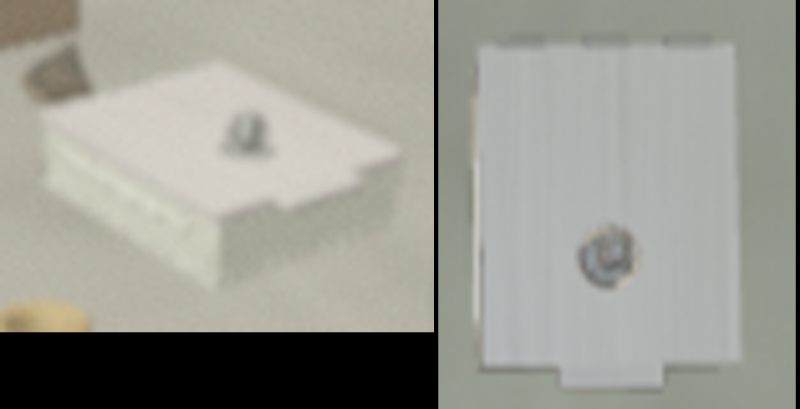

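The cover is level and shut, with the stud up through its hole: (606,257) in the right crop, (247,133) in the left. Next I fit the tray pose in each view.

```bash
python3 - <<'E'
from h import *
from scipy.optimize import least_squares
np.set_printoptions(precision=4,suppress=True)
c=cam("top"); s=cam("scene")
P=lambda X,Y:(350+(X/.8511-515)/6-.4,120+Y/.8521/6-.4)
S=lambda X,Y:(305+X/.8511/6-.4,155+Y/.8521/6-.4)
# cover outline 152x122; corners hinge-left,hinge-right,front-right,front-left, model x: -73..75+? fit offset free
Q=np.array([[75,61],[75,-61],[-74,-61],[-74,61]])/1000
tp=[P(479,44),P(735,44),P(741,361),P(481,368)]
sp=[S(43,118),S(218,62),S(400,153),S(218,215)]
sp=[sp[0],sp[1],sp[2],sp[3]]
for n,k,pp in(("top",c,tp),("scene",s,sp)):
    w=np.array([onz(k,*q,.042) for q in pp]); print(n,w[:,:2].tolist())
    d=[np.linalg.norm(w[i]-w[(i+1)%4]) for i in range(4)]; print("sides",d,"ctr",w.mean(0))
    def f(v): 
        C,Sn=np.cos(v[2]),np.sin(v[2]); return (w[:,:2]-(v[:2]+Q@np.array([[C,Sn],[-Sn,C]]))).ravel()
    r=least_squares(f,[.59,-.085,0]); x=r.x; print(x[:2],np.degrees(x[2]),"stud",x[:2]-.025*np.array([np.cos(x[2]),np.sin(x[2])]),abs(r.fun).max())
print("hole top", onz(c,*P(606,257),.042),"stud tip top",onz(c,*P(616,246),.0615))
print("stud mid scene .052",onz(s,*S(247,133),.052))
print("tri tip", tri(c,P(614,247),s,S(247,115)))
E
```

```text
top [[0.6634617057858244, -0.022552850357103513], [0.6667108370269724, -0.1442928332129143], [0.5159275033093451, -0.1486629058521859], [0.5096803693514841, -0.026226203048885025]]
sides [np.float64(0.12178333334063127), np.float64(0.15084664816254245), np.float64(0.1225959741428375), np.float64(0.15382520260194682)] ctr [ 0.5889 -0.0854  0.042 ]
[ 0.5884 -0.0854] 1.7959781923576623 stud [ 0.5635 -0.0862] 0.002889555101565633
scene [[0.6557253697844061, -0.01931602447580616], [0.6666721239261566, -0.14381386262112078], [0.5158742664917273, -0.14616471080771148], [0.5113828652717785, -0.026812730617535474]]
sides [np.float64(0.12497817061029853), np.float64(0.15081618047812662), np.float64(0.11943645950979427), np.float64(0.14453705134654357)] ctr [ 0.5874 -0.084   0.042 ]
[ 0.5869 -0.084 ] 2.6022340222684526 stud [ 0.5619 -0.0852] 0.0033419439260311545
hole top [ 0.5635 -0.0843  0.042 ] stud tip top [ 0.5659 -0.0854  0.0615]
stud mid scene .052 [ 0.5619 -0.083   0.052 ]
tri tip (array([ 0.5655, -0.085 ,  0.0602]), np.float64(0.0006501097960155011))
```

```bash
python3 -m pendant '[[[-21,20,-30,0,70],[-20,20,-40,0,70],[0,0,-40,0,70],[0,0,-30,0,70],[0,0,0,0,70]]]'; python3 - <<'E'
from h import *
a=cam("scene");save(a,"pics/g.png")
cv2.imwrite("pics/g1.png",cv2.resize(a["img"][180:300,220:380,::-1],None,fx=4,fy=4,interpolation=cv2.INTER_CUBIC))
E
```

```text
time_s: 8.22
eef_pos: [0.4225, 0.178, 0.0618]
eef_rot: [-0.003, 0.003, 1.0, -0.0]
wrist_force: [0.6, -0.6, 0.1]
opening: 0.817
```

View pics/g1.png

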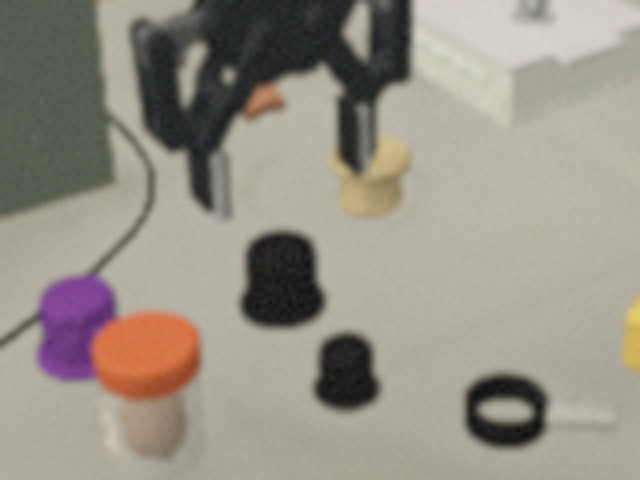

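The open fingers straddle the cap at about (282,280) in the crop; the neck at (372,180) stands clear.

```bash
python3 -m pendant '[[[2,3,-22,0,70],[0,0,-20,0,70],[0,0,-10,0,70],[0,0,0,0,70]]]'; python3 -m pendant '[[[0,0,0,0,50],[0,0,0,0,30],[0,0,0,0,20],[0,0,0,0,20],[0,0,0,0,20]]]'
```

```text
time_s: 8.78
eef_pos: [0.427, 0.1816, 0.0122]
eef_rot: [0.0, 0.003, 1.0, 0.0]
wrist_force: [-0.2, -0.0, 0.2]
opening: 0.826
time_s: 9.4
eef_pos: [0.4274, 0.1819, 0.0129]
eef_rot: [0.001, 0.003, 1.0, 0.0]
wrist_force: [-1.1, -1.3, 6.7]
opening: 0.405
```

```bash
python3 -m pendant '[[[0,0,30,0,20],[0,0,50,0,20],[17,-33,40,-10,20],[24,-46,0,-10,20],[24,-47,0,-10,20],[24,-47,0,0,20],[24,-47,0,0,20],[23,-44,0,0,20]]]';python3 -m pendant '[[[0,0,-20,0,20],[0,0,0,0,20]]]'
python3 - <<'E'
from h import *
a=cam("scene");save(a,"pics/h.png");b=cam("top");save(b,"pics/htop.png")
A=cv2.resize(a["img"][110:220,300:400,::-1],None,fx=5,fy=5,interpolation=cv2.INTER_CUBIC)
cv2.imwrite("pics/h1.png",A)
for n,k in(("top",b),("scene",a)):
  for t in("cap_center","cap_foot","stud_seat"):
    for d in spotter.tip_of(n,t): print(n,t,W(k,d["at"]).round(4),round(d["confidence"],2))
E
```

```text
time_s: 10.4
eef_pos: [0.5632, -0.0841, 0.1322]
eef_rot: [0.0, 0.262, 0.965, 0.0]
wrist_force: [0.3, 0.9, 0.2]
opening: 0.4
time_s: 10.65
eef_pos: [0.5611, -0.0823, 0.1103]
eef_rot: [-0.002, 0.262, 0.965, 0.0]
wrist_force: [-0.1, 0.6, -0.5]
opening: 0.405
top cap_center [0.4426 0.2837 0.0162] 0.85
top cap_center [0.3487 0.1928 0.0099] 0.41
top cap_foot [0.4469 0.2845 0.0006] 0.73
top cap_foot [ 0.348   0.1919 -0.0013] 0.65
top stud_seat [ 0.5657 -0.0861  0.0407] 0.69
scene cap_center [0.4424 0.2805 0.0136] 0.76
scene cap_center [0.3453 0.1925 0.0136] 0.73
scene cap_foot [ 0.4462  0.2847 -0.0011] 0.79
scene cap_foot [ 0.3518  0.1929 -0.0026] 0.5
scene stud_seat [ 0.5618 -0.0836  0.0426] 0.63
```

View pics/h1.png

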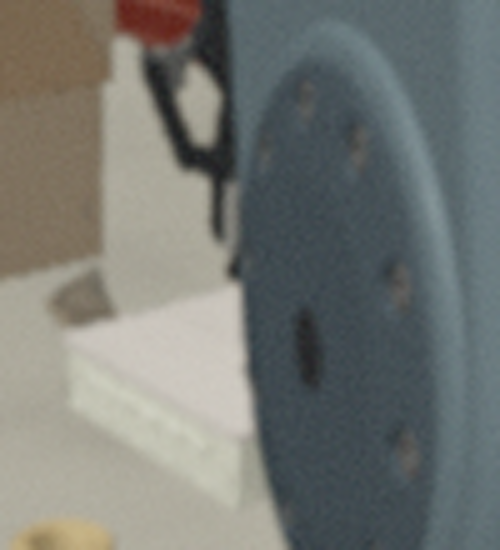

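The arm's shoulder hides the cap from the scene camera here. I go back to a visible spot to measure how the cap sits in the grip.

```bash
python3 -m pendant '[[[-16,37,30,0,20],[-16,37,0,0,20],[-16,37,0,0,20],[-16,37,0,0,20],[-16,37,0,0,20],[-16,37,0,0,20],[0,0,0,0,20],[0,0,0,0,20]]]'
python3 - <<'E'
from h import *
a=cam("scene");save(a,"pics/k.png");b=cam("top");save(b,"pics/ktop.png")
o=monitor.get_obs(); e=o["eef_pos"]; print(e,o["opening"])
for n,k in(("top",b),("scene",a)):
  print(n,"tcp pix",pix(k,e),"foot nominal",pix(k,e-[0,0,.0125]))
  for t in("cap_center","cap_foot"):
    for d in spotter.tip_of(n,t): print(n,t,W(k,d["at"]).round(4),round(d["confidence"],2))
im=[]
for k in(a,b):
  u,v=map(int,pix(k,e)); print("crop origin",u-40,v-40)
  im.append(cv2.resize(k["img"][v-40:v+40,u-40:u+40,::-1],None,fx=5,fy=5,interpolation=cv2.INTER_CUBIC))
cv2.imwrite("pics/k1.png",np.hstack(im))
E
```

```text
time_s: 12.05
eef_pos: [0.4669, 0.1397, 0.1421]
eef_rot: [0.001, 0.261, 0.965, -0.0]
wrist_force: [-0.6, 0.3, -0.2]
opening: 0.402
[0.46707222 0.13900991 0.14192909] 0.4005729489543686
top tcp pix (np.float64(284.6143549197122), np.float64(206.13764335158862)) foot nominal (np.float64(285.15098593543325), np.float64(206.35888183981862))
top cap_center [0.3486 0.191  0.0081] 0.61
top cap_foot [0.3478 0.1922 0.0012] 0.63
scene tcp pix (np.float64(295.93874596211), np.float64(181.03373732738737)) foot nominal (np.float64(296.16209604262605), np.float64(186.6610779336357))
scene cap_center [0.3461 0.1932 0.015 ] 0.76
scene cap_center [0.4638 0.1392 0.1486] 0.59
scene cap_center [0.4464 0.2807 0.0137] 0.56
scene cap_center [0.4859 0.0949 0.0165] 0.27
scene cap_foot [ 0.4439  0.2833 -0.0014] 0.72
scene cap_foot [0.4697 0.1436 0.1307] 0.68
scene cap_foot [ 0.3525  0.1914 -0.0047] 0.49
crop origin 255 141
crop origin 244 166
```

View pics/k1.png

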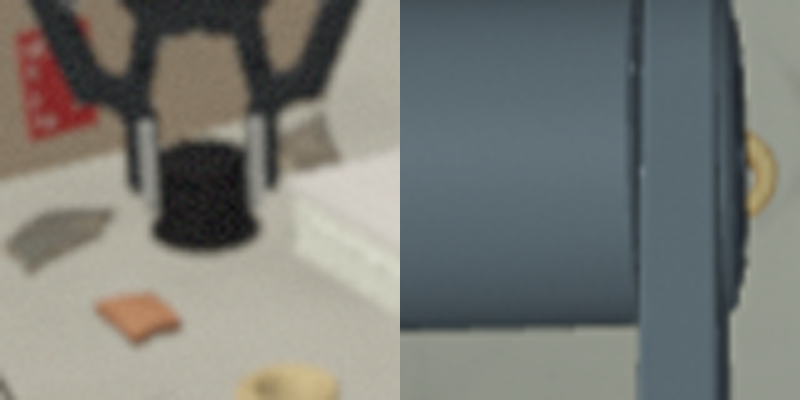

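```bash
cat > fit.py <<'E'
from h import *
from scipy.optimize import minimize
def sil(k,p,box,ss=8):
    x0,y0,x1,y1=box; m=np.zeros(((y1-y0)*ss,(x1-x0)*ss),np.uint8); th=np.linspace(0,2*np.pi,60)
    for r,a,b in((.023,0,.005),(.018,.005,.036)):
        q=np.array([pix(k,np.array(p)+[r*np.cos(t),r*np.sin(t),z]) for z in(a,b) for t in th])
        q=((q-[x0,y0]+.5)*ss).astype(np.float32); cv2.fillConvexPoly(m,cv2.convexHull((q*16).round().astype(np.int32)),1,shift=4)
    m=cv2.resize(m.astype(np.float32),(x1-x0,y1-y0),interpolation=cv2.INTER_AREA); return cv2.GaussianBlur(m,(0,0),.7)
def fit(k,img,box,p0,free,wmask=None):
    x0,y0,x1,y1=box; g=cv2.cvtColor(img[y0:y1,x0:x1],cv2.COLOR_RGB2GRAY).astype(float); w=np.ones_like(g) if wmask is None else wmask
    def cost(v):
        p=np.array(p0,float); p[free]+=np.array(v)/1000; m=sil(k,p,box); A=np.c_[m.ravel(),np.ones(m.size)]*w.ravel()[:,None]
        c,*_=np.linalg.lstsq(A,g.ravel()*w.ravel(),rcond=None); return ((A@c-g.ravel()*w.ravel())**2).sum()/w.sum()
    r=minimize(cost,np.zeros(len(free)),method="Nelder-Mead",options=dict(initial_simplex=np.vstack([np.zeros(len(free)),4*np.eye(len(free))]),xatol=.05))
    p=np.array(p0,float);p[free]+=r.x/1000; return p,r.fun
E
python3 - <<'E'
from fit import *
rd=lambda f:cv2.imread(f)[:,:,::-1].copy()
a,b=cam("scene"),cam("top")
print("scene0",fit(a,rd("pics/scene1.png"),(274,234,306,268),[.424,.181,0],[0,1]))
print("top0",fit(b,rd("pics/top1.png"),(258,210,288,240),[.424,.181,0],[0,1]))
e=np.array([.46707,.13901,.14193]); img=rd("pics/k.png")
box=(280,160,312,198); w=np.zeros((38,32)); w[:,8:25]=1; w[24:,:]=1   # avoid fingers
for dz in(.0125,.0115,.0135): p,f=fit(a,img,box,e-[0,0,dz],[0,1],w); d=p-e; print("held",dz,d*1000,f)
p,f=fit(a,img,box,e-[0,0,.0125],[0,1,2],w); print("held free",(p-e)*1000,f)
E
```

```text
scene0 (array([0.4268186 , 0.18159121, 0.        ]), np.float64(568.6259007411425))
top0 (array([0.42568353, 0.18186215, 0.        ]), np.float64(64.41450044789566))
held 0.0125 [  1.71017261   0.37043613 -12.5       ] 580.3817967842252
held 0.0115 [ -0.29188888   1.49666955 -11.5       ] 596.5972427085675
held 0.0135 [  3.44780961  -0.4922193  -13.5       ] 564.3042874483156
held free [ 57.60134016 -31.23868759 -42.10522709] 332.466294082533
```

```bash
python3 -m pendant '[[[16,-37,0,0,20],[16,-37,0,0,20],[16,-37,0,0,20],[16,-37,0,0,20],[16,-37,0,0,20],[17,-39,0,0,20],[0,0,0,0,20],[0,0,0,0,20]]]';python3 -m pendant '[[[0,0,-30,0,20],[0,0,-20,0,20],[0,0,-10,0,20],[0,0,0,0,20],[0,0,0,0,20]]]'; python3 -c "
from h import *
print(monitor.get_obs()['eef_pos'],monitor.get_obs()['wrist_force'])"
```

```text
time_s: 13.45
eef_pos: [0.563, -0.0841, 0.1413]
eef_rot: [-0.001, 0.262, 0.965, 0.0]
wrist_force: [-0.9, -0.6, 0.7]
opening: 0.397
time_s: 14.08
eef_pos: [0.5642, -0.0842, 0.0827]
eef_rot: [0.001, 0.261, 0.965, -0.0]
wrist_force: [-0.1, -0.7, -0.8]
opening: 0.402
[ 0.56415638 -0.08418632  0.08269089] [-0.13968316 -0.73212004 -0.8044948 ]
```

Aligned above the stud. Now I descend in small steps and watch the forces.

```bash
python3 -m pendant '[[[0,-1,-3,0,20],[0,0,-3,0,20],[0,0,0,0,20]]]';python3 -m pendant '[[[0,0,-3,0,20],[0,0,0,0,20]]]';python3 -m pendant '[[[0,0,-2,0,20],[0,0,0,0,20]]]'
```

```text
time_s: 14.45
eef_pos: [0.5633, -0.0853, 0.0755]
eef_rot: [-0.0, 0.262, 0.965, 0.0]
wrist_force: [0.6, 0.1, -0.2]
opening: 0.402
time_s: 14.7
eef_pos: [0.5633, -0.0853, 0.0724]
eef_rot: [-0.0, 0.262, 0.965, 0.0]
wrist_force: [0.7, -0.6, -0.1]
opening: 0.4
time_s: 14.95
eef_pos: [0.5637, -0.0855, 0.0708]
eef_rot: [0.0, 0.262, 0.965, -0.0]
wrist_force: [0.3, -1.3, 0.5]
opening: 0.404
```

```bash
python3 -m pendant '[[[0,0,-2,0,20],[0,0,0,0,20]]]';python3 -m pendant '[[[0,0,-2,0,20],[0,0,0,0,20]]]';python3 -m pendant '[[[0,0,-2,0,20],[0,0,0,0,20]]]'
```

```text
time_s: 15.2
eef_pos: [0.5637, -0.0855, 0.0688]
eef_rot: [0.0, 0.262, 0.965, -0.0]
wrist_force: [2.8, -1.7, 0.1]
opening: 0.405
time_s: 15.45
eef_pos: [0.564, -0.0857, 0.0669]
eef_rot: [0.001, 0.262, 0.965, -0.0]
wrist_force: [1.8, -1.2, 1.3]
opening: 0.402
time_s: 15.7
eef_pos: [0.5642, -0.0857, 0.0654]
eef_rot: [0.001, 0.262, 0.965, -0.0]
wrist_force: [1.7, -2.1, 4.3]
opening: 0.399
```

```bash
python3 -m pendant '[[[0.5,-0.5,-2,0,20],[0,0,0,0,20]]]';python3 -m pendant '[[[0,0,-2,0,20],[0,0,0,0,20]]]';python3 -m pendant '[[[0,0,-2,0,20],[0,0,0,0,20]]]'
```

```text
time_s: 15.95
eef_pos: [0.5639, -0.0858, 0.0625]
eef_rot: [-0.0, 0.262, 0.965, -0.0]
wrist_force: [2.9, -3.1, -0.6]
opening: 0.403
time_s: 16.2
eef_pos: [0.5636, -0.0857, 0.06]
eef_rot: [-0.0, 0.262, 0.965, 0.0]
wrist_force: [3.2, -2.3, -2.5]
opening: 0.398
time_s: 16.45
eef_pos: [0.5634, -0.0855, 0.0577]
eef_rot: [-0.001, 0.262, 0.965, 0.0]
wrist_force: [3.0, -2.1, -6.1]
opening: 0.4
```

```bash
python3 -m pendant '[[[0,0,-2,0,20],[0,0,0,0,20]]]';python3 -m pendant '[[[0,0,-1,0,20],[0,0,0,0,20]]]';python3 -m pendant '[[[0,0,-1,0,20],[0,0,0,0,20]]]'
```

```text
time_s: 16.7
eef_pos: [0.5634, -0.0854, 0.0562]
eef_rot: [-0.001, 0.262, 0.965, 0.0]
wrist_force: [0.1, -1.7, -3.1]
opening: 0.403
time_s: 16.95
eef_pos: [0.5639, -0.0856, 0.0557]
eef_rot: [-0.0, 0.262, 0.965, 0.0]
wrist_force: [0.4, -0.4, -1.1]
opening: 0.401
time_s: 17.2
eef_pos: [0.564, -0.0856, 0.055]
eef_rot: [-0.0, 0.262, 0.965, 0.0]
wrist_force: [-1.1, -0.5, 1.2]
opening: 0.397
```

```bash
python3 -m pendant '[[[0,0,-1,0,20],[0,0,0,0,20]]]';python3 -m pendant '[[[0,0,-1,0,20],[0,0,0,0,20]]]';python3 -m pendant '[[[0,0,-1,0,20],[0,0,0,0,20]]]'
```

```text
time_s: 17.45
eef_pos: [0.564, -0.0856, 0.0548]
eef_rot: [-0.0, 0.261, 0.965, 0.0]
wrist_force: [-5.0, 1.6, 9.3]
opening: 0.401
time_s: 17.7
eef_pos: [0.5641, -0.0857, 0.0547]
eef_rot: [-0.0, 0.261, 0.965, -0.0]
wrist_force: [-8.7, 2.3, 17.3]
opening: 0.4
time_s: 17.95
eef_pos: [0.5641, -0.0857, 0.0546]
eef_rot: [-0.0, 0.261, 0.965, -0.0]
wrist_force: [-11.4, 3.3, 25.0]
opening: 0.403
```

```bash
python3 -m pendant '[[[0,0,0,0,20],[0,0,0,0,20],[0,0,0,0,20],[0,0,0,0,20]]]'; python3 - <<'E'
from h import *
a=cam("scene");b=cam("top")
A=cv2.resize(a["img"][120:300,220:400,::-1],(400,400),interpolation=cv2.INTER_CUBIC)
B=cv2.resize(b["img"][110:270,230:430,::-1],(500,400)[:2],interpolation=cv2.INTER_CUBIC)
cv2.imwrite("pics/end.png",cv2.resize(np.hstack([A,B]),(800,356)))
for t in("neck_center","jar_center","cover_tab"):
  for n,k in(("top",b),("scene",a)):
    print(n,t,[W(k,d["at"]).round(4).tolist() for d in spotter.tip_of(n,t)][:1])
E
```

```text
time_s: 18.45
eef_pos: [0.5641, -0.0857, 0.0546]
eef_rot: [-0.0, 0.261, 0.965, -0.0]
wrist_force: [-11.8, 3.7, 24.6]
opening: 0.403
top neck_center [[0.4926, 0.0877, 0.0173]]
scene neck_center [[0.4839, 0.0949, 0.0182]]
top jar_center [[0.3568, 0.2834, 0.0319]]
scene jar_center [[0.3549, 0.2828, 0.0252]]
top cover_tab [[0.5881, -0.0842, 0.0013]]
scene cover_tab [[0.563, -0.0843, 0.0424]]
```

View pics/end.png

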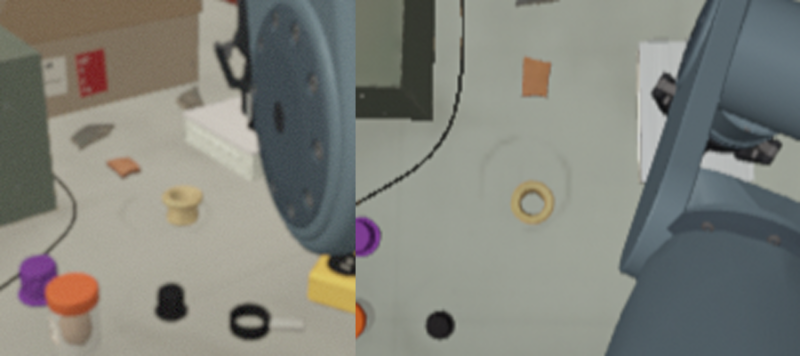

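The neck (left crop 183,205) and the jar (73,305) stand where they were, and the cover is shut. The arm hides the cap itself. The click profile and the hard stop at the predicted height show that the cap is home, so I hand in.

```bash
python3 -c "
from bench import order
print(order.hand_in())"
```

```text
the job is handed in; nothing more can be done
None
```

The cover is shut and the cap is pressed home on the stud. I handed the job in with the gripper still holding the cap and pressing down at about 25 N, at about 18.5 s of the 48 s.

- **Cover:** I pressed the thumb tab down with the shut fingers until it stopped hard at 24 N, with the fingertips at z = 41.6 mm. A picture then showed the cover level, with the stud up through its hole.
- **Cap:** I gripped the larger black cap and lowered it mouth down onto the stud. I read about 4 N of resistance about 11 mm above the seat, then the barbs pulled the cap down by up to 6 N. I sampled every 2 mm, so I probably missed the actual peak of 6 to 13 N.
- **Home position:** The cap stopped hard with the tool at z = 54.6 mm, against 54.5 mm predicted for a flush flange, and the reading held for the last half second.
- **Other objects:** The neck and the jar were within the detector's error of their starting places.

**What I could not confirm:**
- The arm hid the seated cap from both cameras at the end, so flush seating rests on force and height alone.
- The final detections of the tab were wrong because it was covered too.
- A sideways force of about 12 N remained while pressing.

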